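# Break loose and take off the stuck lid of a grinding jar

## Task

The lid of the steel grinding jar in the blue weighted stand has stuck on its seal. Break it loose with a short hard twist anticlockwise (seen from above), spin it on easily, feeling with a light pull, until its lugs have come into the slots between the jar's cams, lift it off and set it down gently, right way up and flat, in the shallow white tray. The stand is held on the bench only by its weight: it must not be turned, dragged or lifted along with the lid, and the beaker, the brown bottle and the tin round about stay where they are.

Things in the scene. Friction and masses are not known exactly. Their poses are not given: they have to be found in the camera images.
- stand: Blue painted, weighted round stand, 156 mm in diameter, loose, on four rubber feet, about 2.6 kg with the steel jar (69 mm diameter) clamped in its collar (46 mm high, three screws out to 60 mm from the axis). Origin: on the axis of stand, jar and lid, at the underside of the feet; z up. It holds against about 25 N of upward pull and 1.3 N m of twist; beyond that it comes along.
- stand_edge (a point): A point on the stand's rim, 78 mm from the axis along the stand's x axis, 12 mm above the bench; it tells whether the stand was shifted or turned. To the right of the stand, from about y = 0.03 m on, stand a post gauge (240 mm), a blue needle apparatus (420 mm) and a mixer (500 mm), which the arm must pass round.
- lid: Knurled aluminium screw lid, 56 mm outside diameter, 30 mm high, 0.35 kg, red radial mark on its top. Origin: on its axis at the lower edge of the skirt, z up. It starts tight on the jar, its lower edge about 94 mm above the bench. Anticlockwise from above opens. It takes up to about 1 N m over the first 10 to 60 degrees, then the seal lets go and it turns almost freely.
- lid_top (a point): Centre of the lid's top face, 30 mm above the lid's origin, at first about 124 mm above the bench. Below the lid the jar is narrower than the lid for 7 mm, then slopes out to 69 mm diameter.
- tray: Shallow white enamel tray, 150 mm (its x) by 120 mm (its y), 14 mm high, walls 3 mm thick. Origin: centre of its underside on the bench; its inner floor is 3 mm above the origin. It does not move.
- beaker: Low glass beaker, 80 mm in diameter, 97 mm high, behind the stand; a bystander. Origin: centre of its underside.
- reagent: Small brown reagent bottle with a black cap, 49 mm in diameter, 78 mm high, behind the stand; a bystander. Origin: centre of its underside.
- tin_a: Low aluminium sample tin with its own lid, 68 mm in diameter, 40 mm high, behind the tray; a bystander. Origin: centre of its underside.
- lid_lug (a point): One of two opposite lugs inside the skirt, 22.5 mm from the axis along the lid's x, 3 mm above its lower edge, under sloping cams on the jar's neck. How far the lid was tightened differs and cannot be seen: the lugs meet the slots between the cams after 75 to 135 degrees of turning. The slots give only about 10 degrees of room; past them the lugs run in under the next cams and stop 13 degrees on.
- jar_mouth (a point): Centre of the jar's mouth, 110 mm above the bench, inside the lid at first. Breaking loose, the seal lifts the lid by up to 2 mm (let it). Then the lid has up to 3 mm of play upward, but catches under the cams until both lugs are out: feel with a pull of 5 to 10 N over its weight; if it catches, turn a few degrees on. Once free it lifts straight up; 20 mm clears the mouth.
There are look-alikes about, which are no part of the job. What is shaped like the lid but yellow is not meant.

How it is judged:
By the outcome, as a careful person would: the job done as asked, in the order asked, and still so for the second after the job is handed in, with the robot touching nothing.
It also fails if it takes over 72 s, if anything falls off the work surface, if the arm or the gripper's body presses on something with over 40 N, if the wrist force passes 120 N, or if a joint passes its speed limit or range.

## Robot

A 7-joint arm with a two-finger parallel gripper is mounted at the origin on a cart in front of the work surface, level with it; the furniture and walls round the work are solid. World frame = base frame: x ahead of the robot, y to its left, z up, the work surface at z = 0. Lengths are in m, angles in rad, forces in N, time in s.
With the tool pointing down it reaches from about 0.4 to 0.85 m from the base axis. Payload 4.5 kg.
Tool frame: the origin (TCP) lies at the very end of the fingers, on their centre line; the grasp point (between the pads) lies 19 mm behind it; z points along the fingers, y is the line along which they close (so a half turn about z gives the same grasp; the last joint's range is limited). The gripper opens to 88 mm and grips with 3 to 60 N. Pads are 18 mm wide; open, the fingers measure 123 mm over their backs; the gripper's body (75 mm by 187 mm) begins 45 mm behind the grasp point.
Start: joints at [1.38, 0.689, -0.195, 1.565, 0.157, 0.902, -0.215], TCP at [0.139, -0.609, 0.239] pointing down, gripper open.
Joint ranges: [-3.01, 3.01], [-0.46, 2.08], [-1.47, 1.51], [0.13, 2.56], [-1, 4.14], [0.04, 2.09], [-2.66, 2.66]. Speed limits (rad/s): [2.57, 2.57, 3.14, 3.14, 3.14, 3.14, 3.14].

## Interface

Orientations are given as a unit quaternion [x, y, z, w].
In Python, from plant import r gives the robot as it stands. The module is installed in compiled form; this text tells all that it offers.
- The arm moves only by the tool step_arm, never from a script. Its argument "increments" is a list of rows, each a list of 2 entries, a list of its own where there are three numbers: the shift along the world's x, y, z in cm, then the turn, a rotation vector about the world's x, y, z in degrees. A call has exactly 10 rows; each row shifts and turns the commanded pose from where the row before left it; what a row does not reach is not made up. A row lasts 1/10 s, in which the tool goes at most 50 mm and 8.59 degrees, less where a joint would pass 70% of its speed; a pose out of reach is approached as far as the arm can. A call is refused whole if a number of a shift passes 5 or a number of a turn 8.59, either way. A call with a gripper value outside its range is refused whole. "fingers" is the opening, from 0 (shut) to 1 (fully open), set as the call begins (left out, the last holds). The fingers move at their own pace and stop on an object; "grip_force" is the grip in N (left out, the last holds). Time passes only in rows, so rows that do not move let the fingers close, or fill a call up. It gives the time, the measured TCP pose, the force, the opening and the grip force at its end, in the units of the state.
- r.get_state(): the state, without advancing time (a new reading comes with each control period).
- r.snapshot(name): name is "scene" or "side" or "wrist"; returns (picture, depth): 400x640x3 uint8, red, green, blue; 400x640 float32, m along the optical axis (not along the pixel's ray), 0 where there is no reading.
- r.calibration(name): a dict with "fov_y" (degrees; the focal length in pixels is half the picture's height over the tangent of half this angle, whatever the lens; pixels are square), "cx", "cy" (the principal point, pixels), "R" (3x3) and "t" (3): a world point X has camera coordinates R X + t. Camera axes: x right, y down, z forward; pixel columns grow to the right and rows downward; lengths in m; the calibration is good to about 2 mm. A picture is of the moment at which its call begins: read the wrist's pose just before it. calibration takes no time and is no camera call; for the wrist camera it gives the pose at the moment of the call.
- r.finish_job(): hands the job in; it is judged then, once.
The state is a dict: "clock": time; "q": joint angles; "qd": joint speeds; "joint_torque": joint torques, N m; "tool_pos": TCP position; "eef_rot": TCP orientation; "contact_force": force on the tool from outside, world axes, zero at the start; "moment": the same for the moment, N m; "opening": opening from 0.0 (shut) to 1.0 (fully open); "finger_force": force on a finger pad.
Only numpy, scipy, OpenCV 4.12 (cv2) and the standard library are available. Lean on these libraries where they do the work, as an engineer would, in place of code of your own. Each camera call takes 0.05 s, during which the arm holds its last target. There are 200 camera calls.

## Working session

There is one attempt and no reset: what is moved stays moved. The work goes in short steps, Python scripts to look and compute and a tool call to move; the robot and the scene stay as the last step left them, time stands still between calls to the robot, and variables do not carry over. Pictures are saved under pics/ and viewed, at most 10 in all, crops included, and the job is handed in when it is done.

Besides the shell and the picture viewer there is one more tool, called as a command line: name --argument value ..., lists and objects as JSON in quotes. step_arm: Moves the arm, as the interface text tells. Its arguments: {"type":"object","properties":{"increments":{"type":"array","items":{"type":"array"}},"fingers":{"type":"number"},"grip_force":{"type":"number"}},"required":["increments"]}

```bash
mkdir -p pics; cat > h.py <<'E'
import numpy as np, cv2
from plant import r
def snap(n,f):
    c=r.calibration(n); p,d=r.snapshot(n); cv2.imwrite('pics/'+f+'.png',p[:,:,::-1]); np.savez('pics/'+f+'.npz',p=p,d=d,**c); return p,d,c
def load(f):
    z=np.load('pics/'+f+'.npz'); return z['p'],z['d'],{k:z[k] for k in('fov_y','cx','cy','R','t')}
def ray(c,u,v):
    f=200/np.tan(np.radians(c['fov_y'])/2); d=np.array([(u-c['cx'])/f,(v-c['cy'])/f,1.])
    R=np.array(c['R']); return -R.T@c['t'], R.T@d
def onplane(c,u,v,z):
    o,d=ray(c,u,v); return o+d*(z-o[2])/d[2]
def bydepth(c,d,u,v):
    o,k=ray(c,u,v); return o+k*d[int(v),int(u)]
def cloud(c,d):
    f=200/np.tan(np.radians(c['fov_y'])/2); v,u=np.mgrid[0:400,0:640]
    P=np.stack([(u-c['cx'])/f*d,(v-c['cy'])/f*d,d],-1); return (P-np.array(c['t']))@np.array(c['R'])
E
python3 - <<'E'
from h import *
a=snap('scene','s1')[0]; b=snap('side','d1')[0]
for n in('scene','side'):
    c=r.calibration(n); print(n,ray(c,320,200))
print(r.get_state())
E
```

```text
scene (array([ 0.17829908, -0.2163772 ,  0.73042175]), array([ 0.44991252,  0.49323991, -0.74459556]))
side (array([ 0.48742441, -0.51978143,  0.74834548]), array([ 0.10070606,  0.7209665 , -0.68591063]))
{'clock': 0.1, 'q': array([ 1.37978412,  0.68987021, -0.19453888,  1.56623322,  0.15732315,
        0.90252259, -0.21508546]), 'qd': array([ 2.01738883e-04, -1.68319665e-03, -2.17231603e-04, -9.86017394e-04,
       -2.38732315e-03, -7.39252719e-05,  7.99256965e-07]), 'joint_torque': array([-3.52012801e-03, -5.28507614e+01, -1.27139322e+00, -1.53838491e+01,
       -5.25350275e-02,  2.04757802e-03,  5.75971058e-05]), 'tool_pos': array([ 0.1391604 , -0.60872678,  0.23801121]), 'eef_rot': array([ 9.93682080e-01,  1.12228569e-01, -1.57173356e-04, -8.04155389e-04]), 'contact_force': array([0.00454053, 0.12585154, 0.71926201]), 'moment': array([-0.00511548,  0.02297335, -0.00208954]), 'finger_force': 0.0, 'opening': 1.0004623563648958}
```

View pics/s1.png

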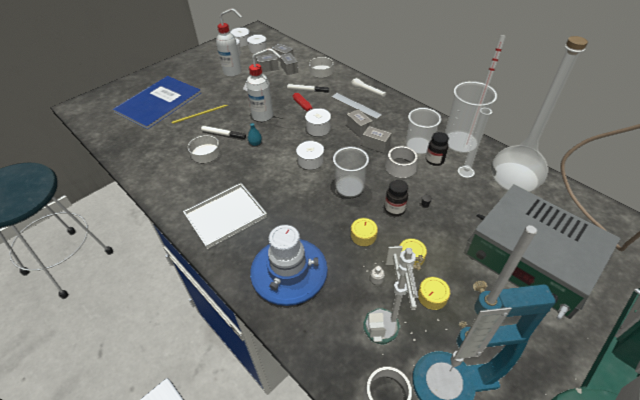

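View pics/d1.png

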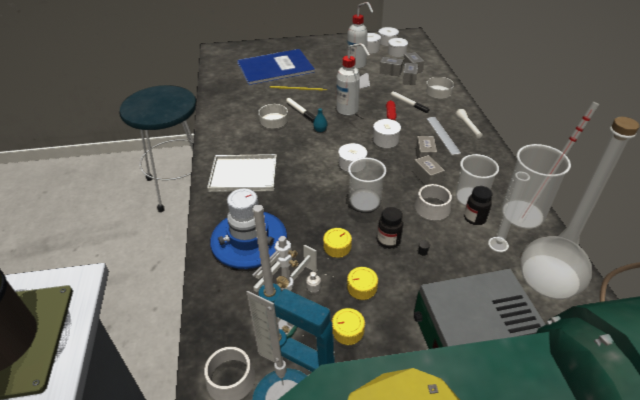

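The scene view shows the lid at about (285,237) on the blue stand (289,270), with the tray at (225,214), tin (310,155), beaker (350,172) and bottle (397,197). In the side view the lid is at (242,203) and the tray at (243,172), with the post and needle apparatus right of the stand.

```bash
python3 - <<'E'
from h import *
for f,lid,tray in(('s1',(285,237),(225,214)),('d1',(242,203),(243,172))):
    p,d,c=load(f); C=cloud(c,d); hsv=cv2.cvtColor(p,cv2.COLOR_RGB2HSV)
    q=bydepth(c,d,lid[0],lid[1]-3); print(f,'lid px',q)
    m=(np.linalg.norm(C[...,:2]-q[:2],axis=-1)<.06)&(abs(C[...,2]-.124)<.005)&(d>0)
    P=C[m]; (x,y),rr=cv2.minEnclosingCircle(P[:,:2].astype(np.float32)); print(' top',m.sum(),np.median(P,0),'circ',x,y,rr)
    b=cv2.inRange(hsv,(105,120,60),(125,255,255))>0
    m=b&(np.linalg.norm(C[...,:2]-q[:2],axis=-1)<.12)&(d>0)
    P=C[m]; (x,y),rr=cv2.minEnclosingCircle(P[:,:2].astype(np.float32)); print(' stand',np.median(P,0),x,y,rr)
    t=bydepth(c,d,*tray); w=(hsv[...,1]<40)&(hsv[...,2]>170)&(np.linalg.norm(C[...,:2]-t[:2],axis=-1)<.11)&(C[...,2]<.03)&(d>0)
    P=C[w]; print(' tray',t,cv2.minAreaRect(P[:,:2].astype(np.float32)))
    # red mark
    m=((hsv[...,0]<8)|(hsv[...,0]>172))&(hsv[...,1]>100)&(np.linalg.norm(C[...,:2]-q[:2],axis=-1)<.04)&(C[...,2]>.11)
    print(' red',m.sum(),C[m].mean(0) if m.any() else '', C[m].min(0) if m.any() else '',C[m].max(0) if m.any() else '')
    # tall obstacles near
    P=C[(d>0)&(C[...,2]>.05)&(C[...,0]>.2)&(C[...,0]<.9)&(abs(C[...,1])<.5)]
    H,_,_=np.histogram2d(P[:,0],P[:,1],bins=[np.arange(.2,.91,.05),np.arange(-.5,.51,.05)])
    M=np.zeros(H.shape)
    for a,bb,z in zip(((P[:,0]-.2)/.05).astype(int),((P[:,1]+.5)/.05).astype(int),P[:,2]):
        if a<M.shape[0] and bb<M.shape[1]: M[a,bb]=max(M[a,bb],z)
    print('y bins from -.5'); 
    for i,row in enumerate(M): print('%.2f'%(.2+.05*i),(row*100).astype(int))
E
```

```text
s1 lid px [0.44114147 0.17065855 0.12433342]
 top 636 [0.43314673 0.16593084 0.12508376] circ 0.4349571466445923 0.16784197092056274 0.028464868664741516
 stand [0.40894558 0.1377219  0.02109779] 0.434723824262619 0.16763390600681305 0.07794638723134995
 tray [0.433397   0.38912905 0.00443763] ((0.41855770349502563, 0.39527636766433716), (0.13654714822769165, 0.18854379653930664), 82.037353515625)
 red 1 [0.44735219 0.17194132 0.12642491] [0.44735219 0.17194132 0.12642491] [0.44735219 0.17194132 0.12642491]
y bins from -.5
0.20 [0 0 0 0 0 0 0 0 0 0 0 0 0 0 0 0 0 0 0 0]
0.25 [0 0 0 0 0 0 0 0 0 0 0 0 0 0 0 0 0 0 0 0]
0.30 [0 0 0 0 0 0 0 0 0 0 0 0 0 0 0 0 0 0 0 0]
0.35 [0 0 0 0 0 0 0 0 0 0 0 0 0 7 0 0 0 0 0 0]
0.40 [ 0  0  0  0  0  0 29  0  0  0  0  0 12 12  0  0  0  0  0  0]
0.45 [ 0  0  0  0  0 29 42 22 23 23  0  0 12 12  0  0  0  0  0  0]
0.50 [ 0  0 22 24  0 29 29  0 23 23 15  0  0  0  0  0  0  0  0  0]
0.55 [ 0  0 19 22  0  0  0  0  0 15  0  0  0  0  0  0  0  0  0  0]
0.60 [0 0 0 0 0 0 0 0 0 0 0 0 0 0 0 0 0 0 0 0]
0.65 [ 0  0  8  0  0  0  0  0  0  0  0  0  7  0 10 10  0  0  0  0]
0
[... 848 characters left out ...]
0 0 0 0 0 0 0 0 0 0 0 0 0 0 0]
0.40 [ 0  0  0  0  0  0 29  0  0  0  0  0 12 12  0  0  0  0  0  0]
0.45 [ 0  0 45  0  0 29 42 22 23 23  0  0 12 12  0  0  0  0  0  0]
0.50 [ 0  0 46  0  0 29 29  0 23 23 15  0  0  0  0  0  0  0  0  0]
0.55 [ 0 46 46  0  0  0  0  0  0 15  0  0  0  0  0  0  0  0  0  0]
0.60 [ 0 45 45  0  0  0  0  0  0  0  0  0  0  0  0  0  0  0  0  0]
0.65 [ 0 49 49 44  0  0  0  0  0  0  0  0  7 10 10 10  0  0  0  0]
0.70 [ 0  0 49  0  0  0  9  9  9  0  0  6  8  0 10 10  0  0  0  0]
0.75 [ 0  0  0  0  0  0  9  9 10  0  0  0  0  0  0  0  0  0  5  5]
0.80 [ 0  0  0  0  0  0 10 10 10  0  0  0  0  0  0  0  0  0  5  5]
0.85 [ 0  0  0  0  0  0 10 10  9  0  0  0  7  9 10  0  0  0  0  0]
```

```bash
python3 - <<'E'
from h import *
P=np.concatenate([cloud(c,d)[d>0] for p,d,c in map(load,('s1','d1'))])
r_=np.hypot(P[:,0],P[:,1]); a=np.degrees(np.arctan2(P[:,1],P[:,0]))
for lo in range(-95,60,5):
    o=[]
    for z0 in(.02,.12,.2,.25,.3,.4):
        m=(a>=lo)&(a<lo+5)&(P[:,2]>z0)&(r_>.2)&(r_<1); o.append('%.2f'%np.percentile(r_[m],1) if m.sum()>15 else ' -- ')
    print(lo,o)
E
```

```text
-95 [' -- ', ' -- ', ' -- ', ' -- ', ' -- ', ' -- ']
-90 [' -- ', ' -- ', ' -- ', ' -- ', ' -- ', ' -- ']
-85 [' -- ', ' -- ', ' -- ', ' -- ', ' -- ', ' -- ']
-80 [' -- ', ' -- ', ' -- ', ' -- ', ' -- ', ' -- ']
-75 [' -- ', ' -- ', ' -- ', ' -- ', ' -- ', ' -- ']
-70 [' -- ', ' -- ', ' -- ', ' -- ', ' -- ', ' -- ']
-65 [' -- ', ' -- ', ' -- ', ' -- ', ' -- ', ' -- ']
-60 [' -- ', ' -- ', ' -- ', ' -- ', ' -- ', ' -- ']
-55 [' -- ', ' -- ', ' -- ', ' -- ', ' -- ', ' -- ']
-50 [' -- ', ' -- ', ' -- ', ' -- ', ' -- ', ' -- ']
-45 [' -- ', ' -- ', ' -- ', ' -- ', ' -- ', ' -- ']
-40 ['0.62', '0.62', '0.62', '0.62', '0.62', '0.62']
-35 ['0.64', '0.64', '0.64', '0.65', '0.65', '0.65']
-30 ['0.67', '0.74', '0.74', '0.74', '0.74', '0.74']
-25 ['0.41', '0.48', '0.48', '0.49', '0.50', '0.50']
-20 ['0.38', '0.50', '0.50', '0.50', ' -- ', ' -- ']
-15 ['0.39', '0.46', '0.46', ' -- ', ' -- ', ' -- ']
-10 ['0.46', '0.48', '0.48', ' -- ', ' -- ', ' -- ']
-5 ['0.47', '0.51', '0.98', '0.98', '0.98', ' -- ']
0 ['0.53', '0.53', ' -- ', ' -- ', ' -- ', ' -- ']
5 ['0.61', '0.93', ' -- ', ' -- ', ' -- ', ' -- ']
10 ['0.43', ' -- ', ' -- ', ' -- ', ' -- ', ' -- ']
15 ['0.40', '0.44', ' -- ', ' -- ', ' -- ', ' -- ']
20 ['0.40', '0.44', ' -- ', ' -- ', ' -- ', ' -- ']
25 ['0.41', ' -- ', ' -- ', ' -- ', ' -- ', ' -- ']
30 ['0.77', ' -- ', ' -- ', ' -- ', ' -- ', ' -- ']
35 ['0.82', '0.93', '0.94', ' -- ', ' -- ', ' -- ']
40 ['0.82', '0.93', ' -- ', ' -- ', ' -- ', ' -- ']
45 ['0.75', ' -- ', ' -- ', ' -- ', ' -- ', ' -- ']
50 ['0.76', ' -- ', ' -- ', ' -- ', ' -- ', ' -- ']
55 [' -- ', ' -- ', ' -- ', ' -- ', ' -- ', ' -- ']
```

step_arm --increments '[[[0, 2.5, 2.5], [0, 0, 8]], [[0, 2.5, 2.5], [0, 0, 8]], [[0, 2.5, 2.5], [0, 0, 8]], [[0, 2.5, 2.5], [0, 0, 8]], [[0, 2.5, 2.5], [0, 0, 8]], [[0, 2.5, 2.5], [0, 0, 8]], [[0, 2, 2], [0, 0, 0]], [[0, 0, 0], [0, 0, 0]], [[0, 0, 0], [0, 0, 0]], [[0, 0, 0], [0, 0, 0]]]' --fingers 0.3

```text
clock: 1.1
tool_pos: [0.1388, -0.4397, 0.4075]
eef_rot: [0.862, 0.506, 0.0, -0.001]
contact_force: [0.0, 0.0, 0.2]
opening: 0.297
finger_force: 0.0
```

step_arm --increments '[[[-1, 3, 1], [0, 0, 0]], [[-0.9, 3, 1], [0, 0, 0]], [[4.3, 1.5, 0], [0, 0, 6]], [[3.7, 1.9, 0], [0, 0, 6]], [[3.5, 2.2, 0], [0, 0, 6]], [[3.3, 2.7, 0], [0, 0, 6]], [[2.9, 2.9, 0], [0, 0, 6]], [[2.7, 3.3, 0], [0, 0, 6]], [[0, 0, 0], [0, 0, 0]], [[0, 0, 0], [0, 0, 0]]]'

```text
clock: 2.1
tool_pos: [0.3245, -0.2344, 0.4278]
eef_rot: [0.663, 0.749, 0.0, -0.001]
contact_force: [0.3, -0.1, -0.3]
opening: 0.305
finger_force: 0.0
```

```bash
python3 -c "
from h import *
s=r.get_state(); print(s['q'].round(2),s['tool_pos'])"
```

```text
[ 1.15  0.22 -0.8   1.84  0.17  1.16  0.41] [ 0.32450369 -0.23444596  0.4278281 ]
```

step_arm --increments '[[[2.2, 3.5, 0], [0, 0, -3]], [[1.9, 3.7, 0], [0, 0, -3]], [[1.5, 3.9, 0], [0, 0, -3]], [[1.1, 4.1, 0], [0, 0, -3]], [[0.7, 4.1, 0], [0, 0, -3]], [[0.2, 4.2, 0], [0, 0, -3]], [[-0.2, 4.2, 0], [0, 0, -3]], [[-0.5, 4.1, 0], [0, 0, -3]], [[0, 0, 0], [0, 0, 0]], [[0, 0, 0], [0, 0, 0]]]' --fingers 1.0

```text
clock: 3.1
tool_pos: [0.3937, 0.0824, 0.4282]
eef_rot: [0.805, 0.594, -0.001, 0.0]
contact_force: [0.8, -0.2, 0.3]
opening: 1.0
finger_force: 0.0
```

```bash
python3 -c "
from h import *
s=r.get_state(); print(s['q'].round(2),s['tool_pos'])"
```

```text
[ 0.37  0.23 -0.87  1.83  0.19  1.17 -0.87] [0.39365365 0.08240213 0.42815418]
```

step_arm --increments '[[[0.7, 1.4, -1], [0, 0, -4]], [[0.7, 1.4, -2], [0, 0, -4]], [[0.7, 1.4, -3], [0, 0, -4]], [[0.7, 1.4, -3], [0, 0, -4]], [[0.7, 1.4, -3], [0, 0, -4]], [[0.6, 1.4, -3], [0, 0, -4]], [[0, 0, -2], [0, 0, -4]], [[0, 0, -1], [0, 0, 0]], [[0, 0, 0], [0, 0, 0]], [[0, 0, 0], [0, 0, 0]]]'

```text
clock: 4.1
tool_pos: [0.4352, 0.1665, 0.2492]
eef_rot: [0.925, 0.381, 0.0, 0.0]
contact_force: [-0.3, 0.2, 0.2]
opening: 1.001
finger_force: 0.0
```

```bash
python3 - <<'E'
from h import *
s=r.get_state(); print(s['q'].round(2),s['tool_pos'],s['contact_force'].round(1))
p,d,c=snap('wrist','w1'); C=cloud(c,d)
m=(np.linalg.norm(C[...,:2]-[.435,.166],axis=-1)<.045)&(abs(C[...,2]-.124)<.006)&(d>0)
P=C[m]; print(m.sum(),np.median(P,0),cv2.minEnclosingCircle(P[:,:2].astype(np.float32)))
print(P[:,:2].min(0),P[:,:2].max(0), c['t'], ray(c,320,200))
E
```

```text
[-0.06  0.52 -0.62  2.    0.44  0.75 -1.73] [0.43515966 0.16649308 0.24916464] [-0.3  0.2  0.2]
2455 [0.43656318 0.16609543 0.12282173] ((0.4354439079761505, 0.1653696745634079), 0.02842618152499199)
[0.40715671 0.13755377] [0.46363588 0.19315752] [-0.18963614  0.37392813  0.50677162] (array([0.48155743, 0.21262838, 0.39432626]), array([-0.17674583, -0.18730815, -0.96628983]))
```

View pics/w1.png

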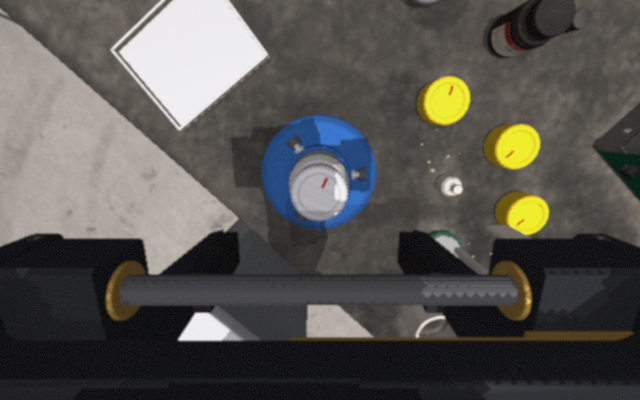

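The wrist view shows the lid centred at (319,193) between the open fingers, with the red mark at (324,183) and the tray at the upper left (190,60). The measured centre is (0.435,0.166), the diameter 57 mm and the top at z 0.123, all consistent with the given sizes.

step_arm --increments '[[[0, -0.05, -2], [0, 0, 0]], [[0, 0, -3], [0, 0, 0]], [[0, 0, -3], [0, 0, 0]], [[0, 0, -3], [0, 0, 0]], [[0, 0, -2], [0, 0, 0]], [[0, 0, -1], [0, 0, 0]], [[0, 0, -0.9], [0, 0, 0]], [[0, 0, 0], [0, 0, 0]], [[0, 0, 0], [0, 0, 0]], [[0, 0, 0], [0, 0, 0]]]'

```text
clock: 5.15
tool_pos: [0.4349, 0.1674, 0.1006]
eef_rot: [0.924, 0.382, 0.001, -0.0]
contact_force: [-0.4, -0.5, 0.6]
opening: 0.999
finger_force: 0.0
```

step_arm --increments '[[[0, 0, 0], [0, 0, 0]], [[0, 0, 0], [0, 0, 0]], [[0, 0, 0], [0, 0, 0]], [[0, 0, 0], [0, 0, 0]], [[0, 0, 0], [0, 0, 0]], [[0, 0, 0], [0, 0, 0]], [[0, 0, 0], [0, 0, 0]], [[0, 0, 0], [0, 0, 0]], [[0, 0, 0], [0, 0, 0]], [[0, 0, 0], [0, 0, 0]]]' --fingers 0.5 --grip_force 4

```text
clock: 6.15
tool_pos: [0.4354, 0.1662, 0.0998]
eef_rot: [0.925, 0.381, 0.0, 0.001]
contact_force: [4.8, -4.0, 0.7]
opening: 0.631
finger_force: 4.0
```

```bash
python3 -c "
from h import *
s=r.get_state(); print(s)"
```

```text
{'clock': 6.15, 'q': array([-0.25320151,  0.75845778, -0.34133526,  2.14726103,  0.73907299,
        0.35181792, -2.00197537]), 'qd': array([-0.00093875, -0.00059888,  0.00129987, -0.00115036, -0.00075931,
       -0.00079726, -0.0002345 ]), 'joint_torque': array([-2.21570380e+00, -4.39019501e+01, -4.92631584e+00, -3.79527569e+00,
       -5.67284580e-01, -6.63506985e-01, -3.79847107e-02]), 'tool_pos': array([0.43537689, 0.16621238, 0.09983871]), 'eef_rot': array([9.24531003e-01, 3.81105516e-01, 3.72466839e-04, 9.33832055e-04]), 'contact_force': array([ 4.81421757, -4.0189352 ,  0.70518238]), 'moment': array([-0.71272306, -0.82183418,  0.02983901]), 'finger_force': 3.99989748140797, 'opening': 0.6305560746099437}
```

step_arm --increments '[[[0.04, -0.04, 0], [0, 0, 0]], [[0, 0, 0], [0, 0, 0]], [[0, 0, 0], [0, 0, 0]], [[0.04, -0.04, 0], [0, 0, 0]], [[0, 0, 0], [0, 0, 0]], [[0, 0, 0], [0, 0, 0]], [[0, 0, 0], [0, 0, 0]], [[0, 0, 0], [0, 0, 0]], [[0, 0, 0], [0, 0, 0]], [[0, 0, 0], [0, 0, 0]]]'

```text
clock: 7.15
tool_pos: [0.4354, 0.1662, 0.0998]
eef_rot: [0.924, 0.382, 0.0, 0.0]
contact_force: [3.6, -3.4, 1.9]
opening: 0.632
finger_force: 4.0
```

```bash
python3 -c "
from h import *
s=r.get_state(); print(s['tool_pos'],s['contact_force'],s['moment'],s['opening'],s['finger_force'])"
```

```text
[0.43540654 0.16618996 0.09981853] [ 3.64267668 -3.43870105  1.88396057] [-0.73641002 -0.81125707  0.01047372] 0.6321204745903997 3.9998115599155426
```

step_arm --increments '[[[0.07, -0.07, 0], [0, 0, 0]], [[0, 0, 0], [0, 0, 0]], [[0.07, -0.07, 0], [0, 0, 0]], [[0, 0, 0], [0, 0, 0]], [[0, 0, 0], [0, 0, 0]], [[0, 0, 0], [0, 0, 0]], [[0, 0, 0], [0, 0, 0]], [[0, 0, 0], [0, 0, 0]], [[0, 0, 0], [0, 0, 0]], [[0, 0, 0], [0, 0, 0]]]'

```text
clock: 8.15
tool_pos: [0.4357, 0.166, 0.0997]
eef_rot: [0.924, 0.382, -0.0, -0.001]
contact_force: [-4.6, 3.4, 3.3]
opening: 0.627
finger_force: 4.0
```

```bash
python3 -c "
from h import *
s=r.get_state(); print(s['tool_pos'],s['contact_force'],s['moment'],s['opening'],s['finger_force'])"
```

```text
[0.43568188 0.16601433 0.0996955 ] [-4.63559241  3.39474193  3.34846482] [ 0.66742655  0.84806395 -0.03473051] 0.6267914055863321 3.9979624981060624
```

step_arm --increments '[[[-0.07, 0.07, 0.05], [0, 0, 0]], [[0, 0, 0], [0, 0, 0]], [[0, 0, 0], [0, 0, 0]], [[0, 0, 0], [0, 0, 0]], [[0, 0, 0], [0, 0, 0]], [[0, 0, 0], [0, 0, 0]], [[0, 0, 0], [0, 0, 0]], [[0, 0, 0], [0, 0, 0]], [[0, 0, 0], [0, 0, 0]], [[0, 0, 0], [0, 0, 0]]]' --grip_force 15

```text
clock: 9.15
tool_pos: [0.4356, 0.166, 0.1]
eef_rot: [0.924, 0.382, -0.0, -0.0]
contact_force: [-2.4, 4.3, -7.4]
opening: 0.625
finger_force: 15.0
```

step_arm --increments '[[[0, 0, 0], [0, 0, 0]], [[0, 0, 0], [0, 0, 0]], [[0, 0, 0], [0, 0, 0]], [[0, 0, 0], [0, 0, 0]], [[0, 0, 0], [0, 0, 0]], [[0, 0, 0], [0, 0, 0]], [[0, 0, 0], [0, 0, 0]], [[0, 0, 0], [0, 0, 0]], [[0, 0, 0], [0, 0, 0]], [[0, 0, 0], [0, 0, 0]]]' --grip_force 60

```text
clock: 10.15
tool_pos: [0.4356, 0.1659, 0.1]
eef_rot: [0.924, 0.382, -0.0, -0.0]
contact_force: [-2.6, 4.4, -7.9]
opening: 0.612
finger_force: 60.0
```

```bash
python3 -c "
from h import *
s=r.get_state(); print(s['tool_pos'],s['contact_force'],s['moment'],s['opening'],s['finger_force'])"
```

```text
[0.43563317 0.16593795 0.10000096] [-2.59471047  4.42374675 -7.88558127] [0.92513868 0.51455307 0.01567036] 0.612492465914368 59.99824037309736
```

step_arm --increments '[[[-0.02, 0.03, -0.03], [0, 0, 0]], [[0, 0, 0], [0, 0, 0]], [[0, 0, 0], [0, 0, 5]], [[0, 0, 0], [0, 0, 5]], [[0, 0, 0], [0, 0, 5]], [[0, 0, 0], [0, 0, 5]], [[0, 0, 0], [0, 0, 5]], [[0, 0, 0], [0, 0, 0]], [[0, 0, 0], [0, 0, 0]], [[0, 0, 0], [0, 0, 0]]]'

```text
clock: 11.15
tool_pos: [0.4367, 0.1655, 0.1003]
eef_rot: [0.82, 0.572, 0.001, 0.001]
contact_force: [1.6, 0.5, 4.1]
opening: 0.616
finger_force: 60.0
```

```bash
python3 -c "
from h import *
s=r.get_state(); print(s['q'].round(2),s['tool_pos'],s['contact_force'],s['moment'],s['opening'],s['finger_force'])
from scipy.spatial.transform import Rotation as R
print(R.from_quat(s['eef_rot']).as_matrix()[:,1], R.from_quat(s['eef_rot']).as_euler('ZYX',degrees=True))"
```

```text
[-0.18  0.77 -0.46  2.14  0.87  0.42 -1.7 ] [0.43673187 0.16554186 0.10032999] [1.60027389 0.46100267 4.13761593] [ 0.05426244 -0.22925858  0.02810791] 0.615541336579104 59.99943329952657
[ 0.93828126 -0.34586623  0.00219942] [6.97652636e+01 1.30185558e-03 1.79873983e+02]
```

```bash
cat >> h.py <<'E'
def mark(f,ctr=(.4354,.1658)):
    p,d,c=load(f); hsv=cv2.cvtColor(p,cv2.COLOR_RGB2HSV)
    m=(((hsv[...,0]<8)|(hsv[...,0]>172))&(hsv[...,1]>90)).astype(np.uint8)
    n,l,st,ce=cv2.connectedComponentsWithStats(m)
    for i in range(1,n):
        if st[i,4]<4: continue
        X=onplane(c,*ce[i],.124)
        if np.hypot(*(X[:2]-ctr))<.03:
            v,u=np.nonzero(l==i); Q=np.array([onplane(c,a,b,.124)[:2] for a,b in zip(u,v)])
            w=Q.mean(0)-ctr; e=np.linalg.svd(Q-Q.mean(0))[2][0]; e*=np.sign(e@w)
            print(f,'mark',st[i,4],X[:2],'dir by centre',np.degrees(np.arctan2(w[1],w[0])),'by line',np.degrees(np.arctan2(e[1],e[0])))
E
python3 - <<'E'
from h import *
p,d,c=snap('wrist','w2'); snap('scene','s2'); snap('side','d2')
for f in('w1','s1','w2','s2','d2'): mark(f)
a=[load(f)[0] for f in('w2','s2')]
cv2.imwrite('pics/v2.png',np.hstack([cv2.resize(a[0],(480,300)),cv2.resize(a[1][180:330,220:370],(300,300))])[:,:,::-1])
E
```

```text
w1 mark 20 [0.44747444 0.16976471] dir by centre 18.176549124237432 by line 19.80187799723729
w2 mark 112 [0.44546149 0.17386269] dir by centre 38.697504067902344 by line 44.61050445622017
```

View pics/v2.png

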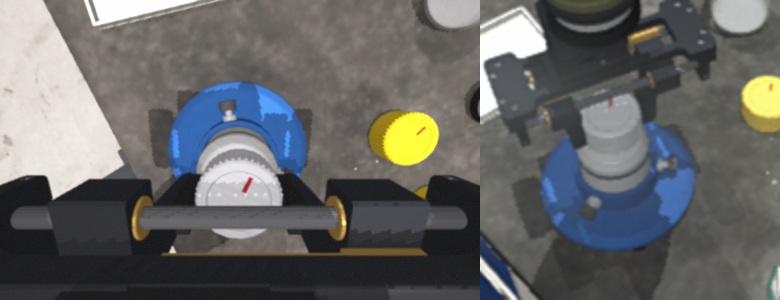

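Lid mark went from about 19° to 44°, matching the 25° turn. The screws in the scene view (275,283) and (312,261) have not moved, so the stand stayed put. I'll carry on turning and read the moment while moving.

step_arm --increments '[[[-0.05, 0.01, 0.02], [0, 0, 3]], [[0, 0, 0], [0, 0, 3]], [[0, 0, 0], [0, 0, 3]], [[0, 0, 0], [0, 0, 3]], [[0, 0, 0], [0, 0, 3]], [[0, 0, 0], [0, 0, 3]], [[0, 0, 0], [0, 0, 3]], [[0, 0, 0], [0, 0, 3]], [[0, 0, 0], [0, 0, 3]], [[0, 0, 0], [0, 0, 3]]]'

```text
clock: 12.3
tool_pos: [0.4351, 0.1656, 0.1003]
eef_rot: [0.643, 0.766, -0.0, 0.0]
contact_force: [-0.0, 0.3, 4.8]
opening: 0.61
finger_force: 60.0
```

```bash
cat > st.py <<'E'
from h import *
from scipy.spatial.transform import Rotation as R
s=r.get_state(); x,y=s['eef_rot'][:2]; a=np.degrees(2*np.arctan2(y,x))
print('t',s['clock'],'pos',s['tool_pos'].round(4),'F',s['contact_force'].round(1),'M',s['moment'].round(3),'turned',round(a-44.9,1),'op',round(s['opening'],3),'q7',s['q'].round(2))
E
python3 st.py
```

```text
t 12.3 pos [0.4351 0.1656 0.1003] F [-0.   0.3  4.8] M [-0.026 -0.076 -0.062] turned 55.0 op 0.61 q7 [-0.1   0.8  -0.6   2.14  0.99  0.51 -1.3 ]
```

step_arm --increments '[[[0, 0, 0], [0, 0, 3]], [[0, 0, 0], [0, 0, 3]], [[0, 0, 0], [0, 0, 3]], [[0, 0, 0], [0, 0, 3]], [[0, 0, 0], [0, 0, 3]], [[0, 0, 0.05], [0, 0, 0]], [[0, 0, 0.05], [0, 0, 0]], [[0, 0, 0], [0, 0, 0]], [[0, 0, 0], [0, 0, 0]], [[0, 0, 0], [0, 0, 0]]]'

```text
clock: 13.3
tool_pos: [0.4349, 0.1659, 0.1009]
eef_rot: [0.538, 0.843, -0.0, -0.0]
contact_force: [0.3, 0.4, -3.5]
opening: 0.612
finger_force: 60.0
```

```bash
python3 st.py
```

```text
t 13.3 pos [0.4349 0.1659 0.1009] F [ 0.3  0.4 -3.5] M [-0.033 -0.133 -0.012] turned 70.0 op 0.612 q7 [-0.06  0.82 -0.67  2.14  1.03  0.56 -1.08]
```

step_arm --increments '[[[0, 0, 0.04], [0, 0, 0]], [[0, 0, 0.04], [0, 0, 0]], [[0, 0, 0.04], [0, 0, 0]], [[0, 0, 0], [0, 0, 0]], [[0, 0, 0], [0, 0, 0]], [[0, 0, 0], [0, 0, 0]], [[0, 0, 0], [0, 0, 0]], [[0, 0, 0], [0, 0, 0]], [[0, 0, 0], [0, 0, 0]], [[0, 0, 0], [0, 0, 0]]]'

```text
clock: 14.3
tool_pos: [0.435, 0.166, 0.1021]
eef_rot: [0.538, 0.843, -0.0, -0.0]
contact_force: [1.4, 1.1, -16.8]
opening: 0.617
finger_force: 60.0
```

```bash
python3 st.py
```

```text
t 14.3 pos [0.435  0.166  0.1021] F [  1.4   1.1 -16.8] M [ 0.29  -0.421 -0.022] turned 70.0 op 0.617 q7 [-0.06  0.82 -0.67  2.14  1.03  0.56 -1.07]
```

step_arm --increments '[[[0, 0, -0.03], [0, 0, 0]], [[0, 0, 0], [0, 0, 2]], [[0, 0, 0], [0, 0, 2]], [[0, 0, 0], [0, 0, 2]], [[0, 0, 0], [0, 0, 0]], [[0, 0, 0], [0, 0, 0]], [[0, 0, 0], [0, 0, 0]], [[0, 0, 0], [0, 0, 0]], [[0, 0, 0], [0, 0, 0]], [[0, 0, 0], [0, 0, 0]]]'

```text
clock: 15.3
tool_pos: [0.4351, 0.1659, 0.1021]
eef_rot: [0.493, 0.87, -0.0, 0.0]
contact_force: [-1.4, -0.3, -8.2]
opening: 0.614
finger_force: 60.0
```

```bash
python3 st.py
```

```text
t 15.3 pos [0.4351 0.1659 0.1021] F [-1.4 -0.3 -8.2] M [-0.271  0.087  0.061] turned 76.0 op 0.614 q7 [-0.04  0.82 -0.7   2.14  1.04  0.58 -0.99]
```

step_arm --increments '[[[0, 0, 0.02], [0, 0, 2.5]], [[0, 0, 0], [0, 0, 2.5]], [[0, 0, 0], [0, 0, 0]], [[0, 0, 0], [0, 0, 0]], [[0, 0, 0], [0, 0, 0]], [[0, 0, 0], [0, 0, 0]], [[0, 0, 0], [0, 0, 0]], [[0, 0, 0], [0, 0, 0]], [[0, 0, 0], [0, 0, 0]], [[0, 0, 0], [0, 0, 0]]]'

```text
clock: 16.3
tool_pos: [0.4355, 0.1662, 0.1023]
eef_rot: [0.455, 0.89, 0.0, 0.0]
contact_force: [2.5, 0.2, -9.5]
opening: 0.616
finger_force: 60.0
```

```bash
python3 st.py
```

```text
t 16.3 pos [0.4355 0.1662 0.1023] F [ 2.5  0.2 -9.5] M [-0.137 -0.622  0.039] turned 81.0 op 0.616 q7 [-0.03  0.83 -0.72  2.13  1.06  0.59 -0.91]
```

step_arm --increments '[[[-0.02, 0, 0.02], [0, 0, 2.5]], [[0, 0, 0], [0, 0, 2.5]], [[0, 0, 0], [0, 0, 0]], [[0, 0, 0], [0, 0, 0]], [[0, 0, 0], [0, 0, 0]], [[0, 0, 0], [0, 0, 0]], [[0, 0, 0], [0, 0, 0]], [[0, 0, 0], [0, 0, 0]], [[0, 0, 0], [0, 0, 0]], [[0, 0, 0], [0, 0, 0]]]'

```text
clock: 17.3
tool_pos: [0.4348, 0.1662, 0.1024]
eef_rot: [0.416, 0.91, 0.0, -0.0]
contact_force: [-1.9, 0.6, -5.9]
opening: 0.617
finger_force: 60.0
```

```bash
python3 st.py
```

```text
t 17.3 pos [0.4348 0.1662 0.1024] F [-1.9  0.6 -5.9] M [-0.042  0.299  0.018] turned 86.0 op 0.617 q7 [-0.02  0.83 -0.74  2.13  1.07  0.6  -0.83]
```

step_arm --increments '[[[0.02, 0, 0.04], [0, 0, 0]], [[0, 0, 0], [0, 0, 0]], [[0, 0, 0], [0, 0, 0]], [[0, 0, 0], [0, 0, 0]], [[0, 0, 0], [0, 0, 0]], [[0, 0, 0], [0, 0, 0]], [[0, 0, 0], [0, 0, 0]], [[0, 0, 0], [0, 0, 0]], [[0, 0, 0], [0, 0, 0]], [[0, 0, 0], [0, 0, 0]]]'

```text
clock: 18.3
tool_pos: [0.4349, 0.1661, 0.1027]
eef_rot: [0.416, 0.91, -0.0, -0.0]
contact_force: [-3.1, 3.0, -17.9]
opening: 0.613
finger_force: 60.0
```

```bash
python3 st.py
```

```text
t 18.3 pos [0.4349 0.1661 0.1027] F [ -3.1   3.  -17.9] M [0.358 0.539 0.035] turned 86.0 op 0.613 q7 [-0.02  0.83 -0.74  2.13  1.06  0.61 -0.83]
```

step_arm --increments '[[[0, 0, 0], [0, 0, 2.5]], [[0, 0, 0], [0, 0, 2.5]], [[0, 0, 0], [0, 0, 0]], [[0, 0, 0], [0, 0, 0]], [[0, 0, 0], [0, 0, 0]], [[0, 0, 0], [0, 0, 0]], [[0, 0, 0], [0, 0, 0]], [[0, 0, 0], [0, 0, 0]], [[0, 0, 0], [0, 0, 0]], [[0, 0, 0], [0, 0, 0]]]'

```text
clock: 19.3
tool_pos: [0.4359, 0.1664, 0.103]
eef_rot: [0.376, 0.927, 0.001, 0.001]
contact_force: [4.9, 2.4, -17.8]
opening: 0.615
finger_force: 60.0
```

```bash
python3 st.py
```

```text
t 19.3 pos [0.4359 0.1664 0.103 ] F [  4.9   2.4 -17.8] M [ 0.491 -1.12  -0.028] turned 91.0 op 0.615 q7 [-0.01  0.84 -0.76  2.13  1.08  0.62 -0.76]
```

step_arm --increments '[[[-0.02, 0, -0.02], [0, 0, 2.5]], [[0, 0, 0], [0, 0, 2.5]], [[0, 0, 0], [0, 0, 0]], [[0, 0, 0], [0, 0, 0]], [[0, 0, 0], [0, 0, 0]], [[0, 0, 0], [0, 0, 0]], [[0, 0, 0], [0, 0, 0]], [[0, 0, 0], [0, 0, 0]], [[0, 0, 0], [0, 0, 0]], [[0, 0, 0], [0, 0, 0]]]'

```text
clock: 20.3
tool_pos: [0.4348, 0.166, 0.1027]
eef_rot: [0.335, 0.942, -0.0, 0.0]
contact_force: [-0.4, -1.4, -5.1]
opening: 0.614
finger_force: 60.0
```

```bash
python3 st.py
```

```text
t 20.3 pos [0.4348 0.166  0.1027] F [-0.4 -1.4 -5.1] M [-0.126  0.054 -0.025] turned 96.0 op 0.614 q7 [ 0.    0.85 -0.78  2.13  1.09  0.63 -0.68]
```

step_arm --increments '[[[0.01, 0, 0.03], [0, 0, 0]], [[0, 0, 0], [0, 0, 0]], [[0, 0, 0], [0, 0, 0]], [[0, 0, 0], [0, 0, 0]], [[0, 0, 0], [0, 0, 0]], [[0, 0, 0], [0, 0, 0]], [[0, 0, 0], [0, 0, 0]], [[0, 0, 0], [0, 0, 0]], [[0, 0, 0], [0, 0, 0]], [[0, 0, 0], [0, 0, 0]]]'

```text
clock: 21.3
tool_pos: [0.4349, 0.166, 0.1029]
eef_rot: [0.335, 0.942, -0.0, -0.0]
contact_force: [-2.2, -0.2, -8.7]
opening: 0.615
finger_force: 60.0
```

```bash
python3 st.py
```

```text
t 21.3 pos [0.4349 0.166  0.1029] F [-2.2 -0.2 -8.7] M [-0.133  0.27  -0.004] turned 96.0 op 0.615 q7 [ 0.    0.85 -0.78  2.13  1.08  0.63 -0.68]
```

step_arm --increments '[[[0, 0, 0], [0, 0, 2.5]], [[0, 0, 0], [0, 0, 2.5]], [[0, 0, 0], [0, 0, 0]], [[0, 0, 0.02], [0, 0, 0]], [[0, 0, 0.02], [0, 0, 0]], [[0, 0, 0], [0, 0, 0]], [[0, 0, 0], [0, 0, 0]], [[0, 0, 0], [0, 0, 0]], [[0, 0, 0], [0, 0, 0]], [[0, 0, 0], [0, 0, 0]]]'

```text
clock: 22.3
tool_pos: [0.4354, 0.1663, 0.1034]
eef_rot: [0.293, 0.956, 0.0, 0.0]
contact_force: [2.8, 2.5, -10.2]
opening: 0.615
finger_force: 60.0
```

```bash
python3 st.py
```

```text
t 22.3 pos [0.4354 0.1663 0.1034] F [  2.8   2.5 -10.2] M [ 0.208 -0.926 -0.077] turned 101.0 op 0.615 q7 [ 0.01  0.85 -0.8   2.13  1.09  0.65 -0.6 ]
```

Still caught (about 7 N over weight); turn on.

step_arm --increments '[[[-0.02, 0, 0], [0, 0, 2.5]], [[0, 0, 0], [0, 0, 2.5]], [[0, 0, 0], [0, 0, 0]], [[0, 0, 0.02], [0, 0, 0]], [[0, 0, 0.01], [0, 0, 0]], [[0, 0, 0], [0, 0, 0]], [[0, 0, 0], [0, 0, 0]], [[0, 0, 0], [0, 0, 0]], [[0, 0, 0], [0, 0, 0]], [[0, 0, 0], [0, 0, 0]]]'

```text
clock: 23.3
tool_pos: [0.4349, 0.1661, 0.1037]
eef_rot: [0.251, 0.968, 0.0, 0.0]
contact_force: [-0.6, 0.6, -4.0]
opening: 0.613
finger_force: 60.0
```

```bash
python3 st.py
```

```text
t 23.3 pos [0.4349 0.1661 0.1037] F [-0.6  0.6 -4. ] M [ 0.023 -0.127 -0.006] turned 106.0 op 0.613 q7 [ 0.02  0.86 -0.81  2.13  1.1   0.66 -0.52]
```

Pull has dropped to the bare weight: probe for the slot with a bit more lift.

step_arm --increments '[[[0, 0, 0.03], [0, 0, 0]], [[0, 0, 0.03], [0, 0, 0]], [[0, 0, 0], [0, 0, 0]], [[0, 0, 0], [0, 0, 0]], [[0, 0, 0], [0, 0, 0]], [[0, 0, 0], [0, 0, 0]], [[0, 0, 0], [0, 0, 0]], [[0, 0, 0], [0, 0, 0]], [[0, 0, 0], [0, 0, 0]], [[0, 0, 0], [0, 0, 0]]]'

```text
clock: 24.3
tool_pos: [0.4348, 0.1661, 0.1042]
eef_rot: [0.251, 0.968, 0.0, -0.0]
contact_force: [0.3, -0.1, -3.6]
opening: 0.618
finger_force: 60.0
```

```bash
python3 st.py
```

```text
t 24.3 pos [0.4348 0.1661 0.1042] F [ 0.3 -0.1 -3.6] M [ 0.011 -0.159  0.043] turned 106.0 op 0.618 q7 [ 0.02  0.86 -0.81  2.13  1.1   0.66 -0.52]
```

step_arm --increments '[[[0, 0, 0.03], [0, 0, 0]], [[0, 0, 0.03], [0, 0, 0]], [[0, 0, 0.03], [0, 0, 0]], [[0, 0, 0], [0, 0, 0]], [[0, 0, 0], [0, 0, 0]], [[0, 0, 0], [0, 0, 0]], [[0, 0, 0], [0, 0, 0]], [[0, 0, 0], [0, 0, 0]], [[0, 0, 0], [0, 0, 0]], [[0, 0, 0], [0, 0, 0]]]'

```text
clock: 25.3
tool_pos: [0.4349, 0.1661, 0.1051]
eef_rot: [0.251, 0.968, 0.0, 0.0]
contact_force: [0.5, -0.2, -3.8]
opening: 0.615
finger_force: 60.0
```

```bash
python3 st.py
```

```text
t 25.3 pos [0.4349 0.1661 0.1051] F [ 0.5 -0.2 -3.8] M [-0.054 -0.158 -0.017] turned 106.0 op 0.615 q7 [ 0.02  0.85 -0.82  2.13  1.1   0.67 -0.52]
```

step_arm --increments '[[[0, 0, 0.04], [0, 0, 0]], [[0, 0, 0.04], [0, 0, 0]], [[0, 0, 0.04], [0, 0, 0]], [[0, 0, 0.04], [0, 0, 0]], [[0, 0, 0.04], [0, 0, 0]], [[0, 0, 0], [0, 0, 0]], [[0, 0, 0], [0, 0, 0]], [[0, 0, 0], [0, 0, 0]], [[0, 0, 0], [0, 0, 0]], [[0, 0, 0], [0, 0, 0]]]'

```text
clock: 26.3
tool_pos: [0.4348, 0.1661, 0.1071]
eef_rot: [0.251, 0.968, 0.0, -0.0]
contact_force: [-0.2, 0.2, -3.9]
opening: 0.614
finger_force: 60.0
```

```bash
python3 st.py
```

```text
t 26.3 pos [0.4348 0.1661 0.1071] F [-0.2  0.2 -3.9] M [ 0.004 -0.249 -0.013] turned 106.0 op 0.614 q7 [ 0.02  0.85 -0.82  2.13  1.09  0.67 -0.51]
```

step_arm --increments '[[[0, 0, 0.2], [0, 0, 0]], [[0, 0, 0.3], [0, 0, 0]], [[0, 0, 0.3], [0, 0, 0]], [[0, 0, 0.4], [0, 0, 0]], [[0, 0, 0.4], [0, 0, 0]], [[0, 0, 0.5], [0, 0, 0]], [[0, 0, 0.5], [0, 0, 0]], [[0, 0, 0.6], [0, 0, 0]], [[0, 0, 0.6], [0, 0, 0]], [[0, 0, 0.7], [0, 0, 0]]]'

```text
clock: 27.3
tool_pos: [0.4348, 0.1661, 0.1527]
eef_rot: [0.251, 0.968, -0.0, -0.0]
contact_force: [-0.2, -0.1, -3.7]
opening: 0.615
finger_force: 60.0
```

step_arm --increments '[[[0, 0, 1], [0, 0, 0]], [[0, 0, 1], [0, 0, 0]], [[0, 0, 1], [0, 0, 0]], [[0, 0, 1], [0, 0, 0]], [[0, 0, 1], [0, 0, 0]], [[0, 0, 1], [0, 0, 0]], [[0, 0, 0.5], [0, 0, 0]], [[0, 0, 0], [0, 0, 0]], [[0, 0, 0], [0, 0, 0]], [[0, 0, 0], [0, 0, 0]]]'

```text
clock: 28.3
tool_pos: [0.4346, 0.1658, 0.2167]
eef_rot: [0.251, 0.968, -0.0, -0.0]
contact_force: [-0.3, 0.2, -4.8]
opening: 0.614
finger_force: 60.0
```

```bash
python3 st.py; python3 - <<'E'
from h import *
p,d,c=snap('scene','s3'); q,d2,c2=snap('wrist','w3'); d,e,c3=snap('side','d3')
cv2.imwrite('pics/v3.png',np.hstack([cv2.resize(p[100:350,100:400],(360,300)),cv2.resize(q,(400,300))])[:,:,::-1])
# stand circle and tray rect from side/scene
for f in('s3','d3','w3','w1'):
    p,d,c=load(f); C=cloud(c,d); hsv=cv2.cvtColor(p,cv2.COLOR_RGB2HSV)
    w=((hsv[...,1]<45)&(hsv[...,2]>150)&(np.abs(C[...,:2]-[.428,.388]).max(-1)<.12)&(C[...,2]<.02)&(C[...,2]>-.003)&(d>0))
    w=cv2.morphologyEx(w.astype(np.uint8),cv2.MORPH_OPEN,np.ones((3,3)))>0
    if w.sum()>50: print(f,'tray',w.sum(),cv2.minAreaRect(C[w][:,:2].astype(np.float32)))
E
```

```text
t 28.3 pos [0.4346 0.1658 0.2167] F [-0.3  0.2 -4.8] M [-0.006 -0.15  -0.015] turned 106.0 op 0.614 q7 [ 0.15  0.69 -1.01  2.03  0.79  0.87 -0.25]
s3 tray 2539 ((0.4353693127632141, 0.3934834599494934), (0.138900488615036, 0.15798190236091614), 82.62510681152344)
d3 tray 1436 ((0.4275331199169159, 0.3831331729888916), (0.12333906441926956, 0.15573804080486298), 82.0849609375)
w3 tray 14187 ((0.43329882621765137, 0.38903504610061646), (0.13177739083766937, 0.15730375051498413), 81.94841766357422)
w1 tray 11809 ((0.42917221784591675, 0.3879695534706116), (0.1291494071483612, 0.156683087348938), 81.82997131347656)
```

View pics/v3.png

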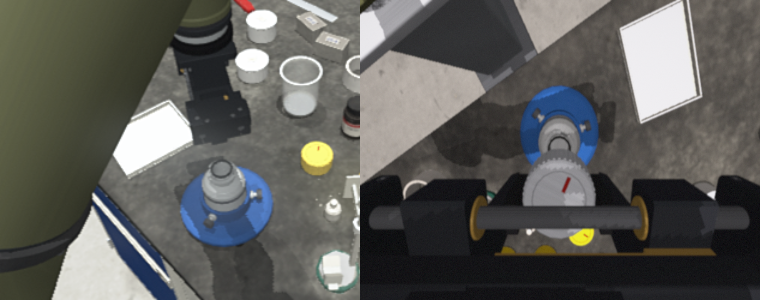

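Lid is held and level. In the left half the bare jar stands in the unmoved stand, at about (223,170); in the right half the lid is in the fingers at (560,185). Tray centre is about (0.430,0.387), with the long side at −8°. Carrying it over now, turning the fingers along the tray's long side.

step_arm --increments '[[[0, 1, 0], [0, 0, -6]], [[0, 2, 0], [0, 0, -8]], [[0, 3, 0], [0, 0, -8]], [[-0.1, 3.5, 0], [0, 0, -8]], [[-0.1, 3.5, 0], [0, 0, -8]], [[-0.1, 3.5, 0], [0, 0, -8]], [[-0.1, 3, 0], [0, 0, -8]], [[0, 1.6, 0], [0, 0, -8]], [[0, 1, 0], [0, 0, -7]], [[0, 0, 0], [0, 0, 0]]]'

```text
clock: 29.45
tool_pos: [0.4298, 0.3893, 0.217]
eef_rot: [0.755, 0.656, 0.0, -0.001]
contact_force: [-0.5, 1.0, -3.2]
opening: 0.616
finger_force: 60.0
```

step_arm --increments '[[[0, 0, -1], [0, 0, 0]], [[0, 0, -2], [0, 0, 0]], [[0, 0, -3], [0, 0, 0]], [[0, 0, -3], [0, 0, 0]], [[0, 0, -3], [0, 0, 0]], [[0, 0, -2], [0, 0, 0]], [[0, 0, -1], [0, 0, 0]], [[0, 0, 0], [0, 0, 0]], [[0, 0, 0], [0, 0, 0]], [[0, 0, 0], [0, 0, 0]]]'

```text
clock: 30.45
tool_pos: [0.4314, 0.3877, 0.0683]
eef_rot: [0.755, 0.655, 0.001, -0.0]
contact_force: [0.3, 0.4, -3.7]
opening: 0.616
finger_force: 60.0
```

```bash
python3 st.py; python3 - <<'E'
from h import *
p,d,c=snap('side','d4'); q,d2,c2=snap('wrist','w4'); s=snap('scene','s4')[0]
cv2.imwrite('pics/v4.png',np.hstack([cv2.resize(p[120:270,150:330],(360,300)),cv2.resize(q,(400,300))])[:,:,::-1])
E
```

```text
t 30.45 pos [0.4314 0.3877 0.0683] F [ 0.3  0.4 -3.7] M [-0.012 -0.091 -0.015] turned 37.0 op 0.616 q7 [-0.54  0.91 -0.48  1.82  0.72  0.59 -1.61]
```

View pics/v4.png

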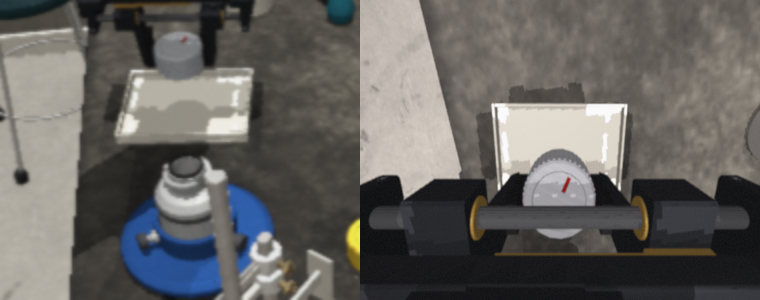

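The lid at (178,55) in the left half hangs over the tray's middle, and the fingers run along the long side. Lowering it, then feeling for the floor.

step_arm --increments '[[[0, 0, -0.8], [0, 0, 0]], [[0, 0, -1], [0, 0, 0]], [[0, 0, -1], [0, 0, 0]], [[0, 0, -1], [0, 0, 0]], [[0, 0, -0.8], [0, 0, 0]], [[0, 0, -0.4], [0, 0, 0]], [[0, 0, -0.3], [0, 0, 0]], [[0, 0, 0], [0, 0, 0]], [[0, 0, 0], [0, 0, 0]], [[0, 0, 0], [0, 0, 0]]]'

```text
clock: 31.6
tool_pos: [0.4311, 0.3873, 0.0145]
eef_rot: [0.755, 0.655, 0.0, -0.0]
contact_force: [-0.1, -1.0, -3.5]
opening: 0.612
finger_force: 60.0
```

step_arm --increments '[[[0, 0, -0.05], [0, 0, 0]], [[0, 0, -0.05], [0, 0, 0]], [[0, 0, -0.05], [0, 0, 0]], [[0, 0, -0.05], [0, 0, 0]], [[0, 0, -0.05], [0, 0, 0]], [[0, 0, -0.05], [0, 0, 0]], [[0, 0, 0], [0, 0, 0]], [[0, 0, 0], [0, 0, 0]], [[0, 0, 0], [0, 0, 0]], [[0, 0, 0], [0, 0, 0]]]'

```text
clock: 32.6
tool_pos: [0.4309, 0.3871, 0.0112]
eef_rot: [0.755, 0.655, 0.0, 0.0]
contact_force: [0.2, 0.6, -4.2]
opening: 0.611
finger_force: 60.0
```

step_arm --increments '[[[0, 0, -0.04], [0, 0, 0]], [[0, 0, -0.04], [0, 0, 0]], [[0, 0, -0.04], [0, 0, 0]], [[0, 0, -0.04], [0, 0, 0]], [[0, 0, 0], [0, 0, 0]], [[0, 0, 0], [0, 0, 0]], [[0, 0, 0], [0, 0, 0]], [[0, 0, 0], [0, 0, 0]], [[0, 0, 0], [0, 0, 0]], [[0, 0, 0], [0, 0, 0]]]'

```text
clock: 33.6
tool_pos: [0.4309, 0.3871, 0.0096]
eef_rot: [0.755, 0.655, 0.0, 0.0]
contact_force: [-0.2, 0.5, -3.8]
opening: 0.616
finger_force: 60.0
```

step_arm --increments '[[[0, 0, -0.03], [0, 0, 0]], [[0, 0, -0.03], [0, 0, 0]], [[0, 0, -0.03], [0, 0, 0]], [[0, 0, 0], [0, 0, 0]], [[0, 0, 0], [0, 0, 0]], [[0, 0, 0], [0, 0, 0]], [[0, 0, 0], [0, 0, 0]], [[0, 0, 0], [0, 0, 0]], [[0, 0, 0], [0, 0, 0]], [[0, 0, 0], [0, 0, 0]]]'

```text
clock: 34.6
tool_pos: [0.4308, 0.3871, 0.0087]
eef_rot: [0.755, 0.655, 0.0, 0.0]
contact_force: [-0.7, 0.3, -3.6]
opening: 0.614
finger_force: 60.0
```

step_arm --increments '[[[0, 0, -0.03], [0, 0, 0]], [[0, 0, -0.03], [0, 0, 0]], [[0, 0, -0.03], [0, 0, 0]], [[0, 0, 0], [0, 0, 0]], [[0, 0, 0], [0, 0, 0]], [[0, 0, 0], [0, 0, 0]], [[0, 0, 0], [0, 0, 0]], [[0, 0, 0], [0, 0, 0]], [[0, 0, 0], [0, 0, 0]], [[0, 0, 0], [0, 0, 0]]]'

```text
clock: 35.6
tool_pos: [0.4309, 0.3871, 0.0083]
eef_rot: [0.755, 0.655, 0.0, 0.0]
contact_force: [-1.1, -2.1, 4.7]
opening: 0.613
finger_force: 60.0
```

Floor felt. Easing the grip, then opening.

step_arm --increments '[[[0, 0, 0], [0, 0, 0]], [[0, 0, 0], [0, 0, 0]], [[0, 0, 0], [0, 0, 0]], [[0, 0, 0], [0, 0, 0]], [[0, 0, 0], [0, 0, 0]], [[0, 0, 0], [0, 0, 0]], [[0, 0, 0], [0, 0, 0]], [[0, 0, 0], [0, 0, 0]], [[0, 0, 0], [0, 0, 0]], [[0, 0, 0], [0, 0, 0]]]' --grip_force 5

```text
clock: 36.6
tool_pos: [0.4309, 0.3873, 0.0081]
eef_rot: [0.755, 0.655, 0.0, 0.0]
contact_force: [-0.8, -1.8, 5.6]
opening: 0.625
finger_force: 5.0
```

step_arm --increments '[[[0, 0, 0], [0, 0, 0]], [[0, 0, 0], [0, 0, 0]], [[0, 0, 0], [0, 0, 0]], [[0, 0, 0], [0, 0, 0]], [[0, 0, 0], [0, 0, 0]], [[0, 0, 0], [0, 0, 0]], [[0, 0, 0], [0, 0, 0]], [[0, 0, 0.5], [0, 0, 0]], [[0, 0, 1], [0, 0, 0]], [[0, 0, 1], [0, 0, 0]]]' --fingers 0.85

```text
clock: 37.6
tool_pos: [0.4309, 0.3872, 0.0337]
eef_rot: [0.755, 0.655, 0.0, -0.0]
contact_force: [1.0, 0.5, 0.1]
opening: 0.853
finger_force: 0.0
```

step_arm --increments '[[[0, 0, 2], [0, 0, 0]], [[0, 0, 2], [0, 0, 0]], [[0, 0, 2], [0, 0, 0]], [[0, 0, 2], [0, 0, 0]], [[0, 0, 2], [0, 0, 0]], [[0, 0, 2], [0, 0, 0]], [[0, 0, 1], [0, 0, 0]], [[0, 0, 0], [0, 0, 0]], [[0, 0, 0], [0, 0, 0]], [[0, 0, 0], [0, 0, 0]]]'

```text
clock: 38.6
tool_pos: [0.4305, 0.3864, 0.1618]
eef_rot: [0.755, 0.655, -0.001, 0.0]
contact_force: [-0.0, -0.1, 0.2]
opening: 0.849
finger_force: 0.0
```

```bash
python3 st.py; python3 - <<'E'
from h import *
p,d,c=snap('side','d5'); q,d2,c2=snap('wrist','w5'); s=snap('scene','s5')[0]
cv2.imwrite('pics/v5.png',np.hstack([cv2.resize(p[120:270,150:330],(360,300)),cv2.resize(q,(400,300))])[:,:,::-1])
C=cloud(c2,d2); m=(np.linalg.norm(C[...,:2]-[.431,.387],axis=-1)<.04)&(C[...,2]>.027)&(C[...,2]<.05)&(d2>0)
P=C[m]; n=m.sum(); A=np.c_[P[:,:2],np.ones(n)]; print(n,np.median(P,0),cv2.minEnclosingCircle(P[:,:2].astype(np.float32)),np.linalg.lstsq(A,P[:,2],rcond=None)[0][:2])
for a in('d1','d5'):
    p=load(a)[0][120:300,190:300]; cv2.imwrite('pics/%sc.png'%a,p)
a,b=[load(f)[0].astype(int) for f in('d1','d5')]; D=np.abs(a-b).sum(-1)
print('stand diff px',(D[228:270,200:300]>90).sum(),'beaker',(D[155:215,345:390]>90).sum(),'bottle',(D[205:250,375:405]>90).sum(),'tin',(D[140:175,335:370]>90).sum())
E
```

```text
t 38.6 pos [0.4305 0.3864 0.1618] F [-0.  -0.1  0.2] M [-0.083 -0.057  0.015] turned 37.0 op 0.849 q7 [-0.48  0.79 -0.59  1.77  0.6   0.77 -1.51]
2385 [0.43149175 0.387478   0.031386  ] ((0.43115222454071045, 0.38631248474121094), 0.028375539928674698) [ 0.00164033 -0.0028609 ]
stand diff px 151 beaker 0 bottle 0 tin 0
```

View pics/v5.png

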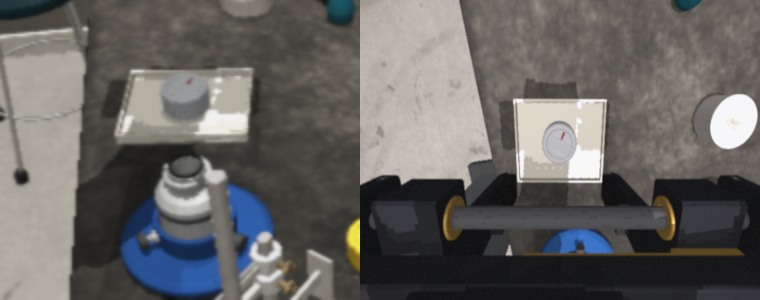

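The lid lies flat in the middle of the tray at (185,97), mark up, and the gripper is clear of it. The stand and bystanders are in place.

```bash
python3 -c "
from plant import r
print(r.finish_job())"
```

```text
the job is handed in; nothing more can be done
None
```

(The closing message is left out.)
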